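# Seat the reader's drawer and hold its recessed reset button

## Robot

A 6-joint arm with a two-finger parallel gripper is mounted at the origin on a cart in front of the work surface, level with it; the furniture and walls round the work are solid. World frame = base frame: x ahead of the robot, y to its left, z up, the work surface at z = 0. Lengths are in m, angles in degrees, forces in N, time in s.
With the tool pointing down it reaches from about 0.25 to 0.725 m from the base axis. Payload 4 kg.
Tool frame: the origin (TCP) lies at the very end of the fingers, on their centre line; the grasp point (between the pads) lies 19 mm behind it; x points along the fingers, z is the direction in which the jaws open and shut, and the axes are right-handed (so a half turn about x gives the same grasp; the last joint's range is limited). The gripper opens to 85 mm and grips with 20 to 120 N. Pads are 22 mm wide; open, the fingers measure 114 mm over their backs; the gripper's body (76 mm by 85 mm) begins 54 mm behind the grasp point. The pads swing forward as they close: fully open they stand 13 mm farther back than shut.
Start: joints at [-69.901, 13.785, 0.286, 76.501, 0, 90], TCP at [0.172, -0.47, 0.231] pointing down, gripper open.
Joint ranges: [-155.79, 155.79], [-60.16, 107.12], [-62.33, 73.08], [-114, 123.19], [-81.49, 82.49], [-180, 180]. Speed limits (degrees/s): [159.86, 159.86, 180, 180, 180, 180].

## Interface

Orientations are given as a 3x3 rotation matrix whose columns are the frame's x, y, z axes.
In Python, from station import env gives the robot as it stands.
- The arm moves only by the shell command python3 -m inch 'ROWS' [FORCE]. ROWS is JSON, a list that holds one entry, the list of rows, each a list of 5 numbers: the gripper command: -1 is shut, 1 is fully open, values between are in proportion, then the shift along the tool's x, y, z in mm, then the turn about the tool's x in rad. In form: [[[claw, tx, ty, tz, twist], ...]]. A call has 1 to 20 rows; each row shifts and turns the commanded pose from where the row before left it, along the tool's axes as they then stand; what a row does not reach is not made up. A row lasts 1/12 s, in which the tool goes at most 41.7 mm and 7.16 degrees, less where a joint would pass 70% of its speed; a pose out of reach is approached as far as the arm can. A call with a gripper value outside its range is refused whole. The fingers move at their own pace and stop on an object; FORCE is the grip in N (left out, the last holds). Time passes only in rows, so rows that do not move let the fingers close. It gives the time, the measured TCP pose, the force and the opening at its end, in the units of the state.
- env.sense(): the state, without advancing time (a new reading comes with each control period).
- env.read_camera(name): name is "scene" or "top" or "wrist"; returns (picture, depth): 420x560x3 uint8, red, green, blue; 420x560 float32, m along the optical axis (not along the pixel's ray), 0 where there is no reading.
- env.camera_info(name): a dict with "intrinsics" (3x3 intrinsics, pixels), "k1" (the pictures are not rectified: a ray, as slopes to the right and down, at radius r is drawn at 1 + k1 r^2 times it, then the intrinsics apply), "pose" (4x4, takes a point from camera to world coordinates). Camera axes: x right, y down, z forward; pixel columns grow to the right and rows downward; lengths in m; the calibration is good to about 2 mm. A picture is of the moment at which its call begins: read the wrist's pose just before it. camera_info takes no time and is no camera call; for the wrist camera it gives the pose at the moment of the call.
- env.hand_in(): hands the job in, once; it reports no verdict.
The state is a dict: "time": time; "joint_positions": joint angles; "joint_vel": joint speeds; "joint_efforts": joint torques, N m; "tcp_pos": TCP position; "tool_rot": TCP orientation; "contact_force": force on the tool from outside, world axes, zero at the start; "ft_torque": the same for the moment, N m; "gripper_width": opening from 0.0 (shut) to 1.0 (fully open).
Only numpy, scipy, OpenCV 4.12 (cv2) and the standard library are available. Lean on these libraries where they do the work, as an engineer would, in place of code of your own. Each camera call takes 0.05 s, during which the arm holds its last target. There are 200 camera calls.

## Task

To reset the sample reader on the bench, first push its open drawer fully home with the empty gripper, past its detent. Then draw the orange-handled reset pin out of its stand, put its thin tip through the red-ringed hole in the top of the reader and gently press the recessed red button well down, through most of its travel; the program finishes like that, still gripping the pin and holding the button down. Do not press the button in the white-ringed hole, and leave the other loose things on the bench where they are.

Things in the scene. Friction and masses are not known exactly. Their poses are not given: they have to be found in the camera images.
- reader: sample reader, a low fixed box 150 (x, depth) x 160 (y, width) x 85 mm high, grey with a white top; origin at the centre of its underside on the bench; its -x side is the front with the drawer, +z up, yaw varies
- reader_drawer (a joint): how far the drawer is open, m: 0 fully home, at most 0.07; it slides along the reader's -x to open. It stays where it is left (friction about 1.2 N); from about 10 to 5 mm open a sprung ball detent resists, so that pushing past it takes about 4 N in all, and over the last 3 mm the detent draws the drawer to its hard stop at 0
- drawer_pull (a point): centre of the outer face of the black pull on the drawer's white front: the face is 40 wide x 16 mm high, 33 mm above the bench, and looks to the reader's -x; with the drawer home it lies 27 mm in front of the reader's front. The pull stands 15 mm out from the drawer's front panel (136 wide, z 10 to 52 mm)
- reset_hole (a point): centre of the red-ringed round hole, 14 mm in diameter, at the level of the reader's top (85 mm above the bench; plate 5 mm thick), 25 mm before the reader's centre and 30 mm to its left (+y). A red button 13.6 mm in diameter lies straight below, its top 14 mm below the reader's top; hole axis vertical
- reset_button (a joint): travel of the red button, m: 0 up, 0.008 at its hard stop; grows when pressed down; sprung, 1.5 N to start and 6.3 N at the stop; it comes up again when let go
- service_hole (a point): centre of the white-ringed hole, the same in size, 60 mm to the right (-y) of the red-ringed one; the white button in it must not be pressed
- service_button (a joint): travel of the white button, m: 0 up, 0.008 at its stop
- pin_stand: fixed black block 56 x 56 x 45 mm high on a thin 66 mm square foot, with a vertical 10 mm hole through its middle that holds the pin; origin at the centre of its underside
- reset_pin: the reset pin, 120 mm long, 45 g, standing upright in the stand with its tip down; origin at its tip, z along it toward the handle's end. Round steel tip 6 mm in diameter and 40 mm long, then a steel collar 20 mm in diameter and 5 mm thick that rests on the stand's top, then a round orange handle 14 mm in diameter and 75 mm long
- pin_handle (a point): centre of the pin's orange handle, on its axis, 82.5 mm above the tip; 87.5 mm above the bench at the start
- pin_tip (a point): lower end of the pin's thin tip, on its axis; 5 mm above the bench at the start, 40 mm below the stand's top
- timer: white bench timer 62 x 66 x 17 mm, loose, to be left alone; origin at the centre of its underside
- petri: clear petri dish, 58 mm across, 16 mm high, loose, to be left alone; origin at the centre of its underside
- tube15_a: lying conical tube with an orange cap, 22 x 120 x 22 mm, loose, to be left alone; origin at the centre of its underside
- marker_2: lying white felt marker with a blue cap, 13 x 124 x 15 mm, loose, to be left alone; origin at the centre of its underside
Not all that is in view belongs to the job. Of the things that look like the pin_stand, the largest one is meant.

How it is judged:
By the outcome, as a careful person would: the job done as asked, in the order asked, and still so for the second after the job is handed in, while the arm keeps its last pose, push and grip.
It also fails if it takes over 61 s, if anything falls off the work surface, if the arm or the gripper's body presses on something with over 40 N, if the wrist force passes 120 N, or if a joint passes its speed limit or range.

## Working session

There is one attempt and no reset: what is moved stays moved. The work goes in short steps, Python scripts to look and compute and a shell command to move; the robot and the scene stay as the last step left them, time stands still between calls to the robot, and variables do not carry over. Pictures are saved under pics/ and viewed, about 8 in all and at most 12, crops included, and the job is handed in when it is done.

```bash
mkdir -p pics
cat > h.py <<'E'
import numpy as np, cv2
from station import env
def ray(ci,u,v):
    K=np.array(ci["intrinsics"]);k=ci["k1"];T=np.array(ci["pose"])
    d=np.array([(u-K[0,2])/K[0,0],(v-K[1,2])/K[1,1]]);s=d.copy()
    for _ in range(20): s=d/(1+k*(s@s))
    return T[:3,3],T[:3,:3]@np.array([s[0],s[1],1.])
def onz(ci,u,v,z):
    o,d=ray(ci,u,v); return o+d*(z-o[2])/d[2]
def proj(ci,p):
    K=np.array(ci["intrinsics"]);T=np.array(ci["pose"])
    c=T[:3,:3].T@(np.array(p)-T[:3,3]);s=c[:2]/c[2];s=s*(1+ci["k1"]*(s@s))
    return K[0,0]*s[0]+K[0,2],K[1,1]*s[1]+K[1,2]
def snap(n,f):
    ci=env.camera_info(n);im,d=env.read_camera(n)
    cv2.imwrite("pics/%s.png"%f,im[:,:,::-1]);np.save("pics/%s.npy"%f,d);return ci,im,d
E
python3 - <<'E'
from h import *
a=snap("top","top0")[1];b=snap("scene","scene0")[1]
s=env.sense();print(s["time"],s["tcp_pos"],s["tool_rot"],s["contact_force"],s["gripper_width"])
for n in("top","scene","wrist"):
    c=env.camera_info(n);print(n,np.round(c["pose"],3).tolist(),np.round(c["intrinsics"],1).tolist(),c["k1"])
E
```

```text
0.1 [ 0.17164313 -0.46902567  0.2305163 ] [[-6.29705913e-04  9.39090382e-01  3.43669694e-01]
 [ 1.74329394e-03  3.43670271e-01 -9.39088764e-01]
 [-9.99998282e-01  7.76754608e-06 -1.85352177e-03]] [-0.9995063  -0.22645389 -0.44845659] 1.0008432120411805
top [[0.017, -0.998, 0.068, 0.473], [-1.0, -0.017, -0.007, 0.028], [0.008, -0.068, -0.998, 1.206], [0.0, 0.0, 0.0, 1.0]] [[421.2, 0.0, 278.8], [0.0, 421.2, 209.9], [0.0, 0.0, 1.0]] 0.004313830736807819
scene [[-0.804, -0.365, 0.469, -0.055], [-0.595, 0.482, -0.643, 0.849], [0.008, -0.796, -0.605, 0.874], [0.0, 0.0, 0.0, 1.0]] [[479.6, 0.0, 275.6], [0.0, 479.6, 213.2], [0.0, 0.0, 1.0]] 0.03233839741406557
wrist [[0.344, -0.9, -0.268, 0.24], [-0.939, -0.33, -0.096, -0.443], [-0.002, 0.284, -0.959, 0.373], [0.0, 0.0, 0.0, 1.0]] [[342.2, 0.0, 280.9], [0.0, 342.2, 209.5], [0.0, 0.0, 1.0]] -0.08406957627806828
```

View pics/top0.png

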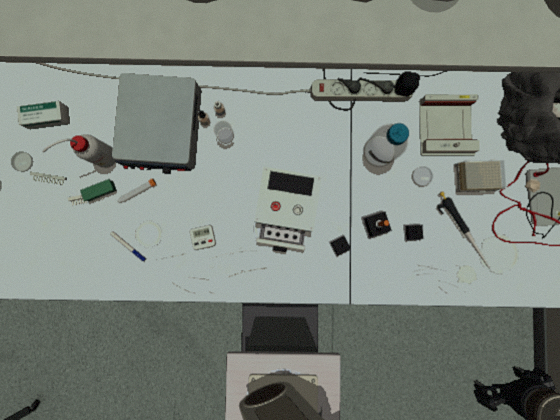

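View pics/scene0.png

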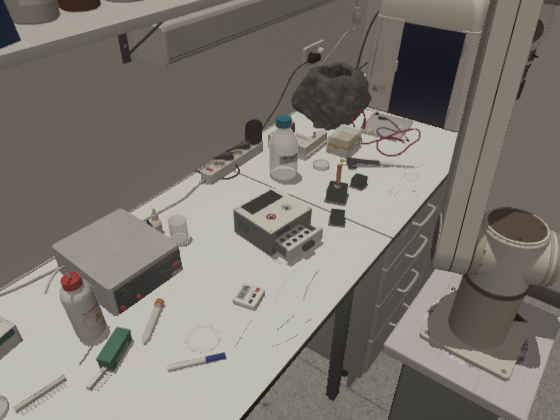

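The top view shows the reader at about (287,210), with the red hole at (276,206), the white hole at (298,210) and the open drawer at (281,238). There are three black blocks: (340,245), (377,224) and (413,232). The one at (377,224) is the largest and holds the orange-handled pin, so it should be the one meant. I'll check that in an enlarged crop while measuring.

Run:
```python
from h import *
im=cv2.imread("pics/top0.png");ci=env.camera_info("top")
cv2.imwrite("pics/crop0.png",cv2.resize(im[160:265,240:440],None,fx=4,fy=4,interpolation=cv2.INTER_CUBIC))
hsv=cv2.cvtColor(im,cv2.COLOR_BGR2HSV)
def blobs(m,z,nm):
    n,l,s,c=cv2.connectedComponentsWithStats(m.astype(np.uint8))
    for i in range(1,n):
        x,y=c[i]
        if s[i,4]>8 and 235<x<440 and 160<y<265: print(nm,np.round(c[i],1),s[i].tolist(),np.round(onz(ci,x,y,z),4)[:2])
red=((hsv[...,0]<8)|(hsv[...,0]>172))&(hsv[...,1]>100)&(hsv[...,2]>80)
blobs(red,.085,"red")
blobs((hsv[...,0]>6)&(hsv[...,0]<22)&(hsv[...,1]>120)&(hsv[...,2]>100),.0875,"orange")
blobs(hsv[...,2]<60,.045,"dark")
d=np.load("pics/top0.npy")
sc=cv2.imread("pics/scene0.png");h2=cv2.cvtColor(sc,cv2.COLOR_BGR2HSV);c2=env.camera_info("scene")
def b2(m,z,nm):
    n,l,s,c=cv2.connectedComponentsWithStats(m.astype(np.uint8))
    for i in range(1,n):
        x,y=c[i]
        if s[i,4]>8 and 230<x<370 and 150<y<265: print(nm,np.round(c[i],1),s[i].tolist(),np.round(onz(c2,x,y,z),4)[:2])
b2(((h2[...,0]<8)|(h2[...,0]>172))&(h2[...,1]>90)&(h2[...,2]>60),.085,"sred")
b2((h2[...,0]>3)&(h2[...,0]<22)&(h2[...,1]>120)&(h2[...,2]>60),.0825+.005,"sorange")
```

```text
red [275.1 206. ] [271, 202, 9, 9, 57] [0.5592 0.0299]
orange [386.  222.4] [384, 220, 5, 6, 23] [ 0.5206 -0.2661]
dark [290.5 183.1] [268, 172, 46, 23, 753] [ 0.6268 -0.0117]
dark [375.9 224.4] [363, 212, 28, 26, 431] [ 0.5163 -0.2491]
dark [350.  224.5] [350, 217, 1, 16, 16] [ 0.5148 -0.1776]
dark [263.4 225.2] [262, 224, 4, 4, 13] [0.5087 0.0612]
dark [413.3 232.1] [405, 225, 18, 16, 252] [ 0.4968 -0.3526]
dark [268.8 232.5] [268, 231, 3, 4, 10] [0.489  0.0459]
dark [302.4 231.9] [301, 231, 4, 3, 11] [ 0.4922 -0.0464]
dark [277.2 234. ] [276, 233, 4, 3, 10] [0.4852 0.0227]
dark [286.  235.5] [285, 234, 3, 4, 12] [ 0.4815 -0.0015]
dark [294.5 236.8] [293, 236, 4, 3, 10] [ 0.4784 -0.025 ]
dark [340.3 245.6] [331, 236, 20, 20, 237] [ 0.4564 -0.1513]
dark [279.3 248.5] [273, 246, 14, 6, 61] [0.4455 0.0162]
sred [273.7 216. ] [272, 214, 4, 5, 10] [0.5541 0.0241]
sorange [339.5 164.8] [338, 164, 4, 3, 10] [ 0.545  -0.3082]
sorange [338.4 175.3] [337, 168, 4, 16, 45] [ 0.5166 -0.2535]
```

View pics/crop0.png

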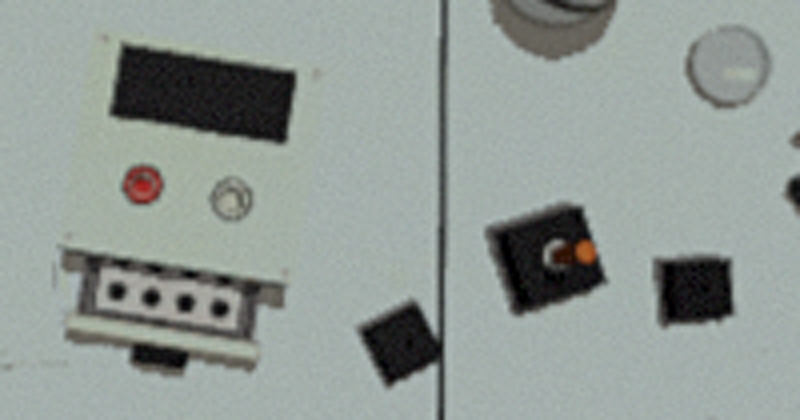

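The crop confirms it: the large block at crop (548,258) holds the orange pin. The two smaller blocks at (400,342) and (695,290) are decoys. The reader's yaw is about -8.7° and the drawer is about 40 mm open. I'll move in front of the drawer with the gripper shut and take one close look.

```bash
python3 -m inch '[[[-1,0,23.4,-24.3,0],[-1,0,23.4,-24.3,0],[-1,0,23.4,-24.3,0],[-1,0,23.4,-24.3,0],[-1,0,23.4,-24.3,0],[-1,0,23.4,-24.3,0],[-1,0,23.4,-24.3,0],[-1,0,23.4,-24.3,0],[-1,0,23.4,-24.3,0],[-1,0,23.4,-24.3,0],[-1,0,23.4,-24.3,0],[-1,0,23.4,-24.3,0],[-1,0,23.4,-24.3,0],[-1,0,23.4,-24.3,0],[-1,0,23.4,-24.3,0],[-1,0,23.4,-24.3,0],[-1,0,0,0,0.125],[-1,0,0,0,0.125],[-1,0,0,0,0.125],[-1,0,0,0,0.125]]]'
python3 - <<'E'
from h import *
import pickle
r=snap("wrist","w1");s=env.sense();print(s["tcp_pos"],s["tool_rot"],s["contact_force"])
pickle.dump(r[0],open("w1.pkl","wb"))
im=cv2.imread("pics/w1.png");hsv=cv2.cvtColor(im,cv2.COLOR_BGR2HSV);ci=r[0]
m=((hsv[...,0]<8)|(hsv[...,0]>172))&(hsv[...,1]>90)&(hsv[...,2]>60)
n,l,st,c=cv2.connectedComponentsWithStats(m.astype(np.uint8))
for i in range(1,n):
    if st[i,4]>30: print("red",c[i],st[i],onz(ci,*c[i],.085))
E
```

```text
time: 1.77
tcp_pos: [0.3873, -0.0235, 0.2309]
tool_rot: [[0.001, 0.996, -0.091], [0.041, -0.091, -0.995], [-0.999, -0.003, -0.041]]
contact_force: [-0.1, -0.9, -0.4]
gripper_width: 0.002
[ 0.38626042 -0.02985932  0.23085273] [[ 1.45401518e-04  9.94500077e-01 -1.04735746e-01]
 [ 3.69546848e-02 -1.04669550e-01 -9.93820223e-01]
 [-9.99316932e-01 -3.72597351e-03 -3.67666560e-02]] [-1.80442492 -3.52351517 -0.12114838]
red [ 68.43333333 126.78333333] [ 64 123  10   8  60] [0.46457818 0.16360797 0.085     ]
```

View pics/w1.png

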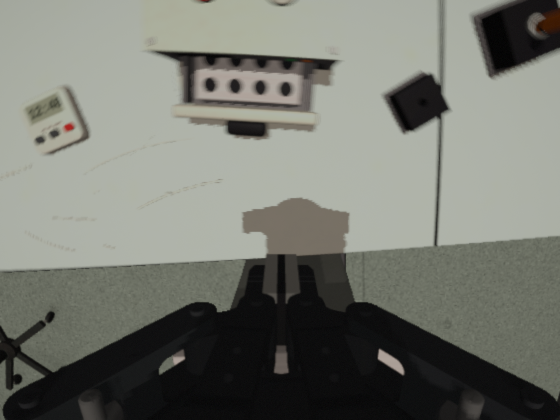

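The wrist view shows the pull at (247,129), the drawer front at (245,115) and the reader's front edge at y≈50, with the arm still settling. I'll let it settle and then measure from this pose.

```bash
python3 -m inch '[[[-1,0,0,0,0],[-1,0,0,0,0],[-1,0,0,0,0],[-1,0,0,0,0]]]'
python3 - <<'E'
from h import *
ci,im,d=snap("wrist","w2");s=env.sense();print(s["time"],s["tcp_pos"],s["tool_rot"],s["contact_force"])
hsv=cv2.cvtColor(im[:,:,::-1].copy(),cv2.COLOR_BGR2HSV)
def bl(m,z,nm,a=40):
    n,l,st,c=cv2.connectedComponentsWithStats(m.astype(np.uint8))
    for i in range(1,n):
        if st[i,4]>a and c[i][1]<190: print(nm,np.round(c[i],1),st[i].tolist(),np.round(onz(ci,*c[i],z),4)[:2])
bl(hsv[...,2]<50,.041,"dark")
bl(((hsv[...,0]<8)|(hsv[...,0]>172))&(hsv[...,1]>90)&(hsv[...,2]>60),.085,"red",15)
p=[onz(ci,x,y,.085) for x,y in [(0,0)]]
E
```

```text
time: 2.15
tcp_pos: [0.3869, -0.0244, 0.2312]
tool_rot: [[0.001, 0.996, -0.093], [0.04, -0.093, -0.995], [-0.999, -0.003, -0.04]]
contact_force: [0.6, -0.3, 0.5]
gripper_width: 0.0
2.2 [ 0.38691948 -0.02432032  0.23127812] [[ 0.00102154  0.99568524 -0.09278931]
 [ 0.0398431  -0.0927562  -0.99489136]
 [-0.99920543 -0.00268069 -0.03976594]] [ 0.74096287  0.57995148 -0.02965053]
dark [418.3 102.4] [385, 0, 61, 244, 2574] [ 0.4549 -0.151 ]
dark [514.1  31.9] [475, 0, 85, 70, 3890] [ 0.5126 -0.2415]
dark [217.6  63.9] [150, 53, 150, 50, 1271] [0.5055 0.032 ]
dark [317.6  63.1] [305, 59, 27, 12, 202] [ 0.497  -0.0594]
dark [205.6  84.7] [200, 79, 12, 13, 125] [0.4884 0.0458]
dark [230.7  85.7] [225, 80, 12, 13, 124] [0.485  0.0223]
dark [255.7  86.9] [250, 81, 12, 13, 125] [ 0.4816 -0.0009]
dark [281.1  88.2] [275, 82, 13, 13, 124] [ 0.4781 -0.0244]
dark [242.4 128. ] [222, 121, 41, 15, 532] [0.4453 0.0159]
red [198.4   0.4] [192, 0, 13, 2, 22] [0.5483 0.032 ]
red [ 65.8 128.6] [61, 125, 11, 9, 72] [0.4633 0.1654]
```

```bash
python3 -m inch '[[[-1,0,0,0,0.054],[-1,0,5,-20,0],[-1,0,5,-20,0],[-1,20,0,0,0],[-1,20,0,0,0],[-1,20,0,0,0],[-1,20,0,0,0],[-1,20,0,0,0],[-1,20,0,0,0],[-1,20,0,0,0],[-1,20,0,0,0],[-1,20,0,0,0],[-1,0,0,0,0],[-1,0,0,0,0],[-1,0,0,0,0]]]'
```

```text
time: 3.45
tcp_pos: [0.3981, -0.0169, 0.0547]
tool_rot: [[0.004, 0.995, -0.099], [0.075, -0.098, -0.992], [-0.997, -0.004, -0.075]]
contact_force: [0.9, 0.2, -0.1]
gripper_width: -0.004
```

```bash
python3 -c "
from h import *
print(env.sense()['joint_positions'])"; python3 -m inch '[[[-1,-20,0,0,0],[-1,-20,0,0,-0.12],[-1,0,0,0,-0.12],[-1,0,0,0,-0.12],[-1,0,0,0,-0.12],[-1,0,0,0,-0.12],[-1,0,0,0,-0.12],[-1,0,0,0,-0.12],[-1,0,0,0,-0.12],[-1,0,0,0,-0.12],[-1,0,0,0,-0.12],[-1,0,0,0,-0.12],[-1,0,0,0,-0.12],[-1,0,0,0,-0.12],[-1,0,0,0,0],[-1,0,0,0,0],[-1,0,0,0,0]]]'; python3 -c "
from h import *
print(env.sense()['joint_positions'])"
```

```text
[ -5.70780623  12.80946656 -30.55579791  46.85555716   4.30277966
 179.94483773]
time: 4.87
tcp_pos: [0.3978, -0.0204, 0.0947]
tool_rot: [[0.005, 0.113, 0.994], [0.075, 0.991, -0.113], [-0.997, 0.075, -0.004]]
contact_force: [-0.6, 0.3, -1.4]
gripper_width: 0.001
[ -6.20929315   9.47995558 -27.40304519  53.32215012   4.28946399
  90.27521754]
```

Joint 6 hit its 180° limit, and that left a 4.3° sideways tilt, which is harmless. I'll turn to the opposite symmetric orientation, then descend in front of the pull.

```bash
python3 -m inch '[[[-1,0,0,0,-0.118],[-1,0,0,0,-0.118],[-1,0,0,0,-0.118],[-1,0,0,0,-0.118],[-1,0,0,0,-0.118],[-1,0,0,0,-0.118],[-1,0,0,0,-0.118],[-1,0,0,0,-0.118],[-1,0,0,0,-0.118],[-1,0,0,0,-0.118],[-1,0,0,0,-0.118],[-1,0,0,0,-0.118],[-1,0,0,0,-0.118],[-1,0,0,18,0],[-1,0,0,19,0],[-1,0,0,0,0],[-1,0,0,0,0],[-1,0,0,0,0]]]';python3 -m inch '[[[-1,20,0,0,0],[-1,20,0,0,0],[-1,20,0,0,0],[-1,8,0,0,0],[-1,0,0,0,0],[-1,0,0,0,0],[-1,0,0,0,0]]]'
python3 - <<'E'
from h import *
ci,im,d=snap("wrist","w3");print(env.sense()["joint_positions"])
E
```

```text
time: 6.37
tcp_pos: [0.4025, 0.0158, 0.0967]
tool_rot: [[0.003, -0.989, 0.148], [0.074, 0.147, 0.986], [-0.997, 0.008, 0.074]]
contact_force: [-0.3, 0.3, -0.4]
gripper_width: -0.003
time: 6.95
tcp_pos: [0.4036, 0.0208, 0.0296]
tool_rot: [[0.004, -0.989, 0.148], [0.075, 0.148, 0.986], [-0.997, 0.007, 0.075]]
contact_force: [0.2, -0.0, 0.1]
gripper_width: -0.003
[ -0.2627184   15.38283674 -31.97512926  42.38716292   4.29230586
   8.24634629]
```

View pics/w3.png

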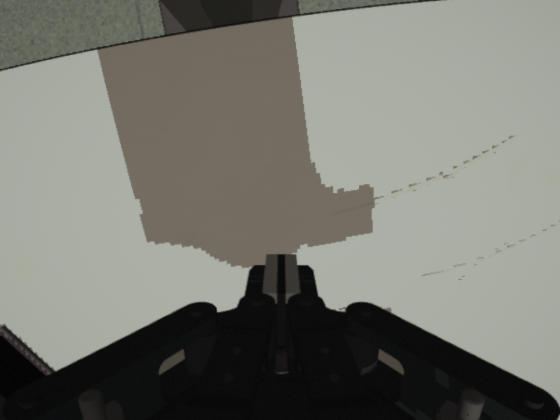

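The view shows only bench and gripper, with nothing in the way. Pushing now along tool -y.

```bash
python3 -m inch '[[[-1,0,-5,0,0],[-1,0,-5,0,0],[-1,0,-5,0,0],[-1,0,-5,0,0],[-1,0,-5,0,0],[-1,0,-5,0,0],[-1,0,-5,0,0],[-1,0,-4,0,0]]]';python3 -m inch '[[[-1,0,-4,0,0],[-1,0,-4,0,0],[-1,0,-4,0,0]]]';python3 -m inch '[[[-1,0,-3,0,0],[-1,0,-3,0,0],[-1,0,-3,0,0]]]'
```

```text
time: 7.67
tcp_pos: [0.4416, 0.0153, 0.0283]
tool_rot: [[0.002, -0.989, 0.147], [0.075, 0.147, 0.986], [-0.997, 0.009, 0.074]]
contact_force: [-2.4, 0.8, 1.2]
gripper_width: -0.0
time: 7.92
tcp_pos: [0.4534, 0.0136, 0.0283]
tool_rot: [[0.002, -0.989, 0.147], [0.075, 0.147, 0.986], [-0.997, 0.009, 0.074]]
contact_force: [-2.5, 0.7, 0.7]
gripper_width: 0.003
time: 8.17
tcp_pos: [0.4588, 0.0128, 0.0278]
tool_rot: [[-0.004, -0.989, 0.148], [0.076, 0.147, 0.986], [-0.997, 0.015, 0.075]]
contact_force: [-11.8, 1.4, 10.5]
gripper_width: -0.001
```

Run:
```python
from h import *
s=env.sense();print(s["tcp_pos"],s["contact_force"])
ci,im,d=snap("scene","s2")
cv2.imwrite("pics/s2c.png",cv2.resize(im[150:290,200:400,::-1],None,fx=4,fy=4,interpolation=cv2.INTER_CUBIC))
```

```text
[0.45884057 0.01275226 0.02780441] [-11.79882464   1.38973512  10.5419984 ]
```

View pics/s2c.png

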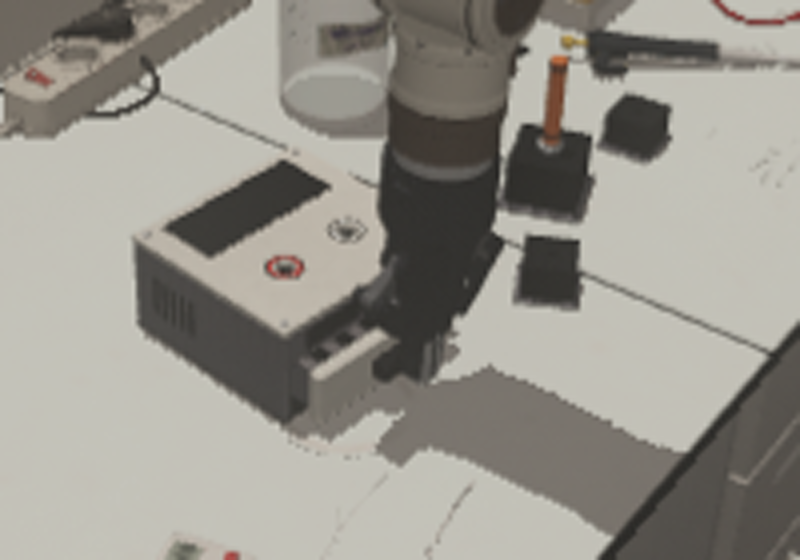

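The scene crop shows the drawer still partly open, with the panel at crop (350,375), and the gripper body close to the reader's front edge. The 10 N upward force is suspicious. I'll estimate the opening before pushing further.

```bash
python3 - <<'E'
from h import *
ci=env.camera_info("scene")
P=lambda u,v,z:onz(ci,200+(u+.5)/4-.5,150+(v+.5)/4-.5,z)[:2]
xr=np.array([.989,-.146])
a=P(310,378,.052);b=P(288,337,.085);c=P(136,237,.085);h=P(285,267,.085);w=P(347,230,.085);bb=P(290,425,0);pb=P(313,422,.01)
for n,p in zip("panelTL frontL backL red white frontbottom panelB".split(),(a,b,c,h,w,bb,pb)): print(n,np.round(p,4),round(p@xr,4))
E
python3 -m inch '[[[-1,0,3,0,0],[-1,0,0,0,0],[-1,0,0,0,0]]]'; python3 -m inch '[[[-1,0,2,0,0],[-1,0,0,0,0],[-1,0,0,0,0]]]'
```

```text
panelTL [0.5005 0.0807] 0.4832
frontL [0.5133 0.0878] 0.4948
backL [0.661  0.0648] 0.6443
red [0.5592 0.03  ] 0.5486
white [ 0.5502 -0.0294] 0.5484
frontbottom [0.5178 0.079 ] 0.5006
panelB [0.5008 0.0762] 0.4841
time: 8.47
tcp_pos: [0.4595, 0.0126, 0.0284]
tool_rot: [[0.004, -0.989, 0.147], [0.075, 0.147, 0.986], [-0.997, 0.007, 0.074]]
contact_force: [-1.0, -1.2, -1.0]
gripper_width: 0.001
time: 8.72
tcp_pos: [0.4574, 0.013, 0.0285]
tool_rot: [[0.003, -0.989, 0.147], [0.075, 0.147, 0.986], [-0.997, 0.008, 0.075]]
contact_force: [0.1, 0.6, -0.4]
gripper_width: -0.001
```

```bash
for i in 1; do python3 -m inch '[[[-1,0,-3,0,0],[-1,0,0,0,0],[-1,0,0,0,0]]]'; python3 -m inch '[[[-1,0,-2,0,0],[-1,0,0,0,0],[-1,0,0,0,0]]]'; python3 -m inch '[[[-1,0,-1,0,0],[-1,0,0,0,0],[-1,0,0,0,0]]]'; done | grep -v rot
python3 - <<'E'
from h import *
print(env.sense()["contact_force"])
ci,im,d=snap("scene","s3")
cv2.imwrite("pics/s3c.png",cv2.resize(im[200:275,240:340,::-1],None,fx=8,fy=8,interpolation=cv2.INTER_CUBIC))
E
```

```text
time: 8.97
tcp_pos: [0.4601, 0.0126, 0.0283]
contact_force: [-0.1, -0.2, 0.3]
gripper_width: 0.004
time: 9.22
tcp_pos: [0.4612, 0.0124, 0.028]
contact_force: [-3.0, 0.3, 1.0]
gripper_width: -0.002
time: 9.47
tcp_pos: [0.463, 0.0121, 0.0281]
contact_force: [-2.2, 1.1, -0.3]
gripper_width: -0.001
[-2.18836934  1.11244449 -0.26798086]
```

View pics/s3c.png

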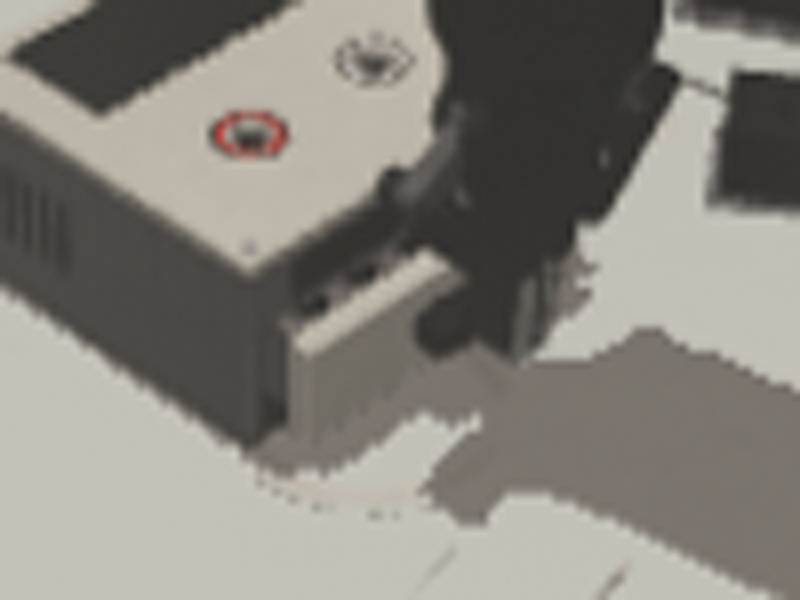

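The drawer is still about 8–10 mm open: there is a gap at crop (275,390) and the tray rows show. It's moving under about 3 N, so the earlier spike was the detent. I'll keep pushing in small steps.

```bash
(python3 -m inch '[[[-1,0,-1.5,0,0],[-1,0,0,0,0]]]'; python3 -m inch '[[[-1,0,-1.5,0,0],[-1,0,0,0,0]]]'; python3 -m inch '[[[-1,0,-1.5,0,0],[-1,0,0,0,0]]]';python3 -m inch '[[[-1,0,-1.5,0,0],[-1,0,0,0,0]]]') | grep -E "tcp|force"
```

```text
tcp_pos: [0.4656, 0.0118, 0.0284]
contact_force: [-0.9, 0.1, -1.6]
tcp_pos: [0.4675, 0.0115, 0.0286]
contact_force: [-0.2, -0.4, -0.2]
tcp_pos: [0.4675, 0.0115, 0.0284]
contact_force: [-2.5, 0.5, 1.2]
tcp_pos: [0.4676, 0.0115, 0.0281]
contact_force: [-4.4, 0.5, 4.7]
```

Resistance dropped to zero and then a firm stop came at TCP x≈0.4675, as predicted for home. One more nudge, then I'll retreat 20 mm, raise, and check.

```bash
(python3 -m inch '[[[-1,0,-2,0,0],[-1,0,0,0,0]]]'; python3 -m inch '[[[-1,0,6,0,0],[-1,0,15,0,0],[-1,0,15,0,0],[-1,-20,0,0,0],[-1,-25,0,0,0],[-1,-25,0,0,0],[-1,-25,0,0,0],[-1,-25,0,0,0],[-1,-25,0,0,0],[0.2,0,0,0,0.118],[0.2,0,0,0,0.118],[0.2,0,0,0,0.118],[0.2,0,0,0,0.118],[0.2,0,0,0,0.118],[0.2,0,0,0,0.118],[0.2,0,0,0,0.118]]]') | grep -E "tcp|force|rot"
python3 - <<'E'
from h import *
ci,im,d=snap("scene","s4")
cv2.imwrite("pics/s4c.png",cv2.resize(im[200:275,240:340,::-1],None,fx=6,fy=6,interpolation=cv2.INTER_CUBIC))
E
```

```text
tcp_pos: [0.4676, 0.0115, 0.0278]
tool_rot: [[-0.004, -0.989, 0.147], [0.076, 0.147, 0.986], [-0.997, 0.015, 0.075]]
contact_force: [-7.6, 1.2, 7.1]
tcp_pos: [0.436, 0.0052, 0.1735]
tool_rot: [[0.005, -0.557, 0.83], [0.074, 0.828, 0.556], [-0.997, 0.059, 0.046]]
contact_force: [-0.1, 0.4, 0.5]
```

View pics/s4c.png

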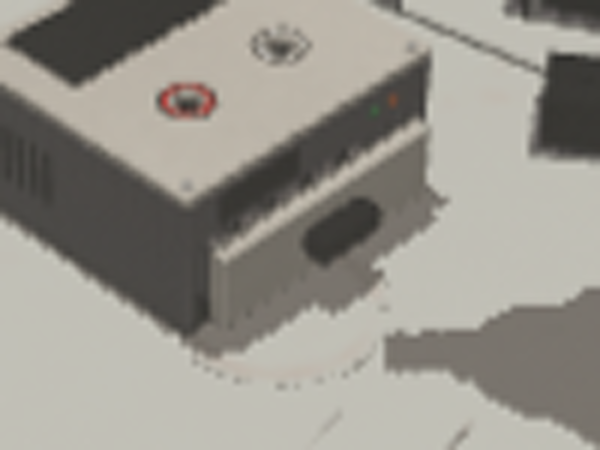

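Run:
```python
from h import *
ci=env.camera_info("scene");xr=np.array([.989,-.146]);yr=np.array([.146,.989])
def ctr(crop,x0,y0,f):return lambda u,v,z:onz(ci,x0+(u+.5)/f-.5,y0+(v+.5)/f-.5,z)[:2]
P=ctr(0,240,200,6)
red=P(187,101,.085);wh=P(280,46,.085);print("red",red,"white",wh, "yaw",np.degrees(np.arctan2(*( (red-wh)*[1,1]))))
# reader frame anchored at red hole
for op in (0,.005,.01):
  for nm,x,y,z in (("panTL",-.087-op,.068,.052),("panBL",-.087-op,.068,.01),("panTR",-.087-op,-.068,.052),("pull",-.102-op,0,.033),("frontL",-.075,.08,.085)):
    p=red+(x+.025)*xr+(y-.03)*yr
    u,v=proj(ci,[*p,z]);print(op,nm,round((u-240+.5)*6-.5),round((v-200+.5)*6-.5))
```

```text
red [0.55931402 0.03034855] white [ 0.55011615 -0.02867478] yaw 8.857423612360659
0 panTL 225 260
0 panBL 224 332
0 panTR 431 125
0 pull 354 238
0 frontL 186 201
0.005 panTL 233 265
0.005 panBL 232 337
0.005 panTR 440 130
0.005 pull 362 243
0.005 frontL 186 201
0.01 panTL 241 271
0.01 panBL 240 342
0.01 panTR 448 135
0.01 pull 370 249
0.01 frontL 186 201
```

All the panel corners match an opening of 0, so the drawer is home. The red hole comes out at (0.559, 0.030) in both views. Now to above the pin.

```bash
python3 -m inch '[[[0.2,0,0,0,0.118],[0.2,0,0,0,0.118],[0.2,0,0,0,0.118],[0.2,0,0,0,0.118],[0.2,0,0,0,0.118],[0.2,0,0,0,0.118],[0.2,-18,0,0,0],[0.2,-18,0,0,0],[0.2,0,-20,9,0],[0.2,0,-20,9,0],[0.2,0,-20,9,0],[0.2,0,-20,9,0],[0.2,0,-20,9,0],[0.2,0,-20,9,0],[0.2,0,-20,9,0],[0.2,0,-20,9,0],[0.2,0,-20,9,0],[0.2,0,-20,9,0],[0.2,0,-20,9,0],[0.2,0,-20,9,0]]]' >/dev/null;python3 -m inch '[[[0.2,0,-7,2,0],[0.2,0,0,0,0],[0.2,0,0,0,0],[0.2,0,0,0,0]]]'
python3 - <<'E'
from h import *
ci,im,d=snap("wrist","w5");cs,ims,ds=snap("scene","s5")
hsv=cv2.cvtColor(im[:,:,::-1].copy(),cv2.COLOR_BGR2HSV)
m=(hsv[...,0]>3)&(hsv[...,0]<22)&(hsv[...,1]>120)&(hsv[...,2]>60)
n,l,st,c=cv2.connectedComponentsWithStats(m.astype(np.uint8))
for i in range(1,n):
    if st[i,4]>40: print(c[i],st[i].tolist(),onz(ci,*c[i],.125),np.median(d[l==i]))
print(env.sense()["joint_positions"])
E
```

```text
time: 13.73
tcp_pos: [0.5166, -0.2534, 0.19]
tool_rot: [[0.003, 0.109, 0.994], [0.075, 0.991, -0.109], [-0.997, 0.075, -0.006]]
contact_force: [0.5, -0.4, 0.9]
gripper_width: 0.598
[283.95471698 217.01509434] [276, 208, 18, 20, 265] [ 0.51995324 -0.24200635  0.125     ] 0.253799
[284.08259587 236.40412979] [274, 227, 22, 20, 339] [ 0.51865822 -0.25485655  0.125     ] 0.22167456
[419.112 405.328] [400, 400, 40, 12, 250] [ 0.60691353 -0.40045747  0.125     ] 0.3560487
[-28.1424407   24.9731484    9.96603561  76.88328136   3.86705374
  68.06348154]
```

View pics/w5.png

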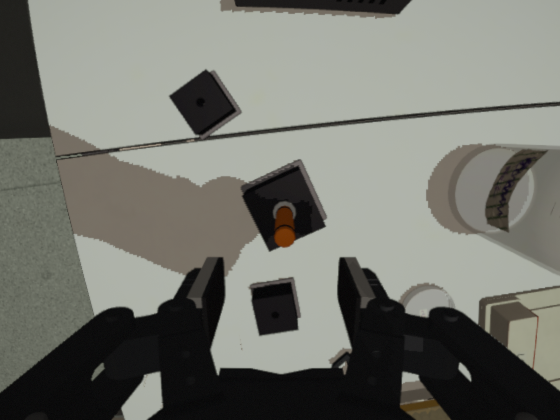

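The wrist view shows the pin's top at (284,236), well centred between the fingers at 215 and 345. I'll descend to the handle centre.

```bash
python3 -m inch '[[[0.2,0,-9,3,0],[0.2,20,0,0,0],[0.2,20,0,0,0],[0.2,20,0,0,0],[0.2,20,0,0,0],[0.2,20,0,0,0],[0.2,21,0,0,0],[0.2,0,0,0,0],[0.2,0,0,0,0]]]';python3 -m inch '[[[-1,0,0,0,0],[-1,0,0,0,0],[-1,0,0,0,0],[-1,0,0,0,0],[-1,0,0,0,0],[-1,0,0,0,0],[-1,0,0,0,0],[-1,0,0,0,0],[-1,0,0,0,0]]]' 60
```

```text
time: 14.58
tcp_pos: [0.5183, -0.2539, 0.0678]
tool_rot: [[0.0, 0.11, 0.994], [0.076, 0.991, -0.11], [-0.997, 0.076, -0.008]]
contact_force: [-0.2, -0.3, 0.7]
gripper_width: 0.6
time: 15.33
tcp_pos: [0.5201, -0.2551, 0.0701]
tool_rot: [[0.005, 0.111, 0.994], [0.073, 0.991, -0.111], [-0.997, 0.074, -0.003]]
contact_force: [-0.4, -1.5, 6.4]
gripper_width: 0.146
```

Gripped, at a width of about 12–14 mm. Lifting straight up along world z.

```bash
python3 -m inch '[[[-1,-10,0.7,0,0],[-1,-15,1.1,0,0],[-1,-20,1.5,0,0],[-1,-20,1.5,0,0],[-1,-20,1.5,0,0],[-1,-20,1.5,0,0],[-1,-20,1.5,0,0],[-1,0,0,0,0],[-1,0,0,0,0],[-1,0,0,0,0]]]'
python3 - <<'E'
from h import *
ci,im,d=snap("scene","s6");cw,iw,dw=snap("wrist","w6")
hsv=cv2.cvtColor(im[:,:,::-1].copy(),cv2.COLOR_BGR2HSV)
u,v=proj(ci,[.52,-.255,.13]);u=int(u);v=int(v);print(u,v)
a=cv2.resize(im[v-75:v+75,u-75:u+75,::-1],(560,560),interpolation=cv2.INTER_CUBIC)
cv2.imwrite("pics/c6.png",a)
E
```

```text
time: 16.17
tcp_pos: [0.5193, -0.2543, 0.1932]
tool_rot: [[0.001, 0.111, 0.994], [0.075, 0.991, -0.111], [-0.997, 0.075, -0.007]]
contact_force: [-0.1, 0.5, -1.1]
gripper_width: 0.145
338 162
```

View pics/c6.png

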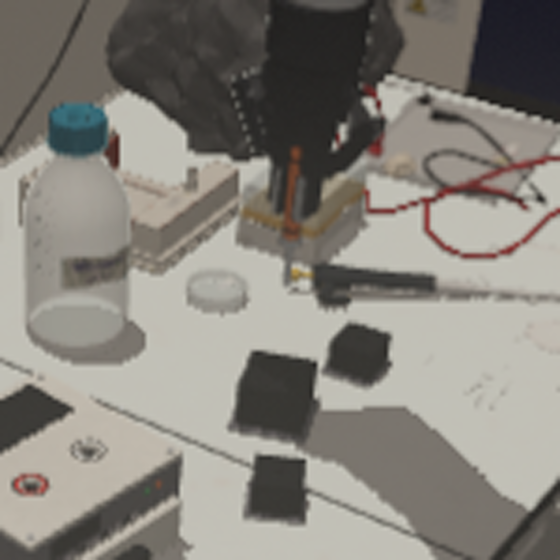

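The pin is clear of the stand and held upright, with the handle from (293,152) to (288,237) and the tip near (285,290) in the crop. Now to above the red hole.

```bash
python3 -m inch '[[[-1,0,10,0.3,0],[-1,0,18,0.5,0],[-1,0,19,0.5,0],[-1,0,19,0.5,0],[-1,0,19,0.5,0],[-1,0,19,0.5,0],[-1,0,19,0.5,0],[-1,0,19,0.5,0],[-1,0,19,0.5,0],[-1,0,19,0.5,0],[-1,0,19,0.5,0],[-1,0,19,0.5,0],[-1,0,19,0.5,0],[-1,0,19,0.5,0],[-1,0,19,0.5,0],[-1,0,10,0.5,0],[-1,0,0,0,0],[-1,0,0,0,0],[-1,0,0,0,0],[-1,0,0,0,0]]]'
python3 -m inch '[[[-1,10,0,0,0],[-1,10,0,0,0],[-1,0,0,0,0],[-1,0,0,0,0],[-1,0,0,0,0]]]'
python3 - <<'E'
from h import *
s=env.sense();t=np.array(s["tcp_pos"])
cw,iw,dw=snap("wrist","w7");cs,im,d=snap("scene","s7")
tip=t+[0,-.001,-.065];print("pred tip",tip)
cv2.imwrite("pics/w7.png",iw[:,:,::-1])
for n,c in(("w",cw),("s",cs)):
  print(n,"tip",proj(c,tip),"collar",proj(c,tip+[0,0,.04]),"hole",proj(c,[.5593,.0301,.085]))
u,v=proj(cw,tip);u,v=int(u),int(v);a=iw[max(v-60,0):v+60,u-50:u+50,::-1]
us,vs=proj(cs,tip);us,vs=int(us),int(vs);b=im[vs-60:vs+60,us-50:us+50,::-1]
print((u-50,max(v-60,0)),(us-50,vs-60),a.shape,b.shape)
f=cv2.resize
cv2.imwrite("pics/c7.png",np.hstack([f(a,(a.shape[1]*4,a.shape[0]*4),interpolation=2),f(b,(b.shape[1]*4,a.shape[0]*4),interpolation=2)]))
h=cv2.cvtColor(iw[:,:,::-1].copy(),cv2.COLOR_BGR2HSV)
m=((h[...,0]<8)|(h[...,0]>172))&(h[...,1]>90)&(h[...,2]>60)
n,l,st,c=cv2.connectedComponentsWithStats(m.astype(np.uint8))
for i in range(1,n):
    if st[i,4]>25: print("red",c[i],st[i].tolist(),onz(cw,*c[i],.085))
E
```

```text
time: 17.93
tcp_pos: [0.5589, 0.026, 0.2149]
tool_rot: [[0.002, 0.112, 0.994], [0.075, 0.991, -0.112], [-0.997, 0.074, -0.006]]
contact_force: [0.3, 0.1, -0.4]
gripper_width: 0.15
time: 18.35
tcp_pos: [0.5589, 0.0283, 0.1948]
tool_rot: [[0.002, 0.111, 0.994], [0.075, 0.991, -0.111], [-0.997, 0.075, -0.007]]
contact_force: [0.2, 0.8, 0.0]
gripper_width: 0.148
pred tip [0.55892016 0.02729051 0.12979337]
w tip (np.float64(280.9072854775698), np.float64(235.96502123983646)) collar (np.float64(280.44964566135167), np.float64(257.51504213716805)) hole (np.float64(281.3486408887548), np.float64(215.77413683437453))
s tip (np.float64(271.60511789073684), np.float64(202.47269416242733)) collar (np.float64(271.65773421788424), np.float64(189.9682661778363)) hole (np.float64(270.809633971077), np.float64(216.37368574059875))
(230, 175) (221, 142) (120, 100, 3) (120, 100, 3)
red [155.07017544  13.27192982] [150, 6, 11, 15, 114] [0.48606287 0.18724421 0.085     ]
red [282.06388206 214.63144963] [266, 199, 33, 32, 407] [0.5599493  0.03094176 0.085     ]
red [281.97560976 212.57317073] [274, 207, 17, 13, 164] [0.56006024 0.03257048 0.085     ]
```

View pics/c7.png

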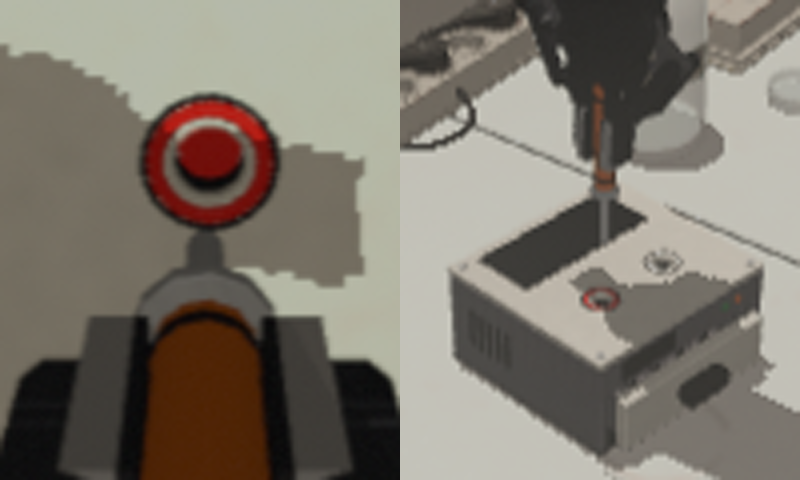

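Left (wrist): the tip is at crop (205,238), just short of the ring centred at (209,161). Right (scene): the tip is at (604,247), above the red ring at (600,298), and the drawer is home. The predicted tip agrees to within 1–2 px. I'll shift 3.3 mm and then descend into the hole.

```bash
python3 -m inch '[[[-1,0,3.3,0.5,0],[-1,0,0,0,0],[-1,10,-0.75,0,0],[-1,10,-0.75,0,0],[-1,10,-0.75,0,0],[-1,8,-0.6,0,0],[-1,6,-0.45,0,0],[-1,6,-0.45,0,0],[-1,0,0,0,0],[-1,0,0,0,0],[-1,0,0,0,0]]]'
python3 -m inch '[[[-1,3,-0.2,0,0],[-1,2,-0.15,0,0],[-1,0,0,0,0],[-1,0,0,0,0]]]' | grep -E "tcp|force"
python3 - <<'E'
from h import *
t=np.array(env.sense()["tcp_pos"])
cw,iw,dw=snap("wrist","w8")
h=cv2.cvtColor(iw[:,:,::-1].copy(),cv2.COLOR_BGR2HSV)
m=((h[...,0]<8)|(h[...,0]>172))&(h[...,1]>90)&(h[...,2]>60)
n,l,st,c=cv2.connectedComponentsWithStats(m.astype(np.uint8))
for i in range(1,n):
    if st[i,4]>25: print("red",c[i],st[i].tolist())
print("hole",proj(cw,[.5597,.0306,.085]),"tip at",proj(cw,[t[0],t[1]-.001,.085]))
cv2.imwrite("pics/c8.png",cv2.resize(iw[150:290,210:350,::-1],None,fx=4,fy=4,interpolation=2))
E
```

```text
time: 19.37
tcp_pos: [0.5601, 0.0317, 0.1456]
tool_rot: [[0.003, 0.111, 0.994], [0.075, 0.991, -0.111], [-0.997, 0.075, -0.005]]
contact_force: [-0.1, 0.2, -0.7]
gripper_width: 0.148
tcp_pos: [0.5597, 0.0318, 0.1403]
contact_force: [0.3, -0.8, -1.3]
red [281.50124069 233.5955335 ] [261, 222, 41, 29, 403]
red [281.36923077 235.12307692] [272, 230, 20, 12, 130]
hole (np.float64(280.87308628969555), np.float64(240.73905718342542)) tip at (np.float64(280.8089895526906), np.float64(240.49906088920432))
```

View pics/c8.png

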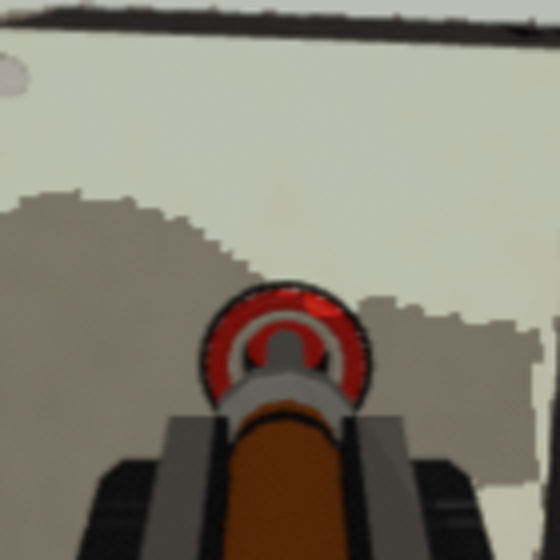

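The tip is centred in the red ring (ring centre about (286,365), tip axis x≈286 in the crop) and already inside the hole. Pressing gently in small steps.

```bash
(python3 -m inch '[[[-1,2,-0.15,0,0],[-1,1.5,-0.1,0,0],[-1,0,0,0,0],[-1,0,0,0,0]]]';python3 -m inch '[[[-1,1.5,-0.1,0,0],[-1,1,-0.1,0,0],[-1,0,0,0,0],[-1,0,0,0,0]]]';python3 -m inch '[[[-1,1,-0.1,0,0],[-1,1,-0.1,0,0],[-1,0,0,0,0],[-1,0,0,0,0],[-1,0,0,0,0]]]') | grep -E "tcp|force|width"
```

```text
tcp_pos: [0.5596, 0.0318, 0.1366]
contact_force: [-0.5, 0.4, 0.5]
gripper_width: 0.145
tcp_pos: [0.5599, 0.0318, 0.1346]
contact_force: [-0.6, 0.6, 2.2]
gripper_width: 0.145
tcp_pos: [0.5599, 0.0318, 0.1325]
contact_force: [-0.6, 0.1, 2.6]
gripper_width: 0.148
```

```bash
(python3 -m inch '[[[-1,1,-0.1,0,0],[-1,1,-0.1,0,0],[-1,0,0,0,0],[-1,0,0,0,0],[-1,0,0,0,0]]]';python3 -m inch '[[[-1,1,-0.1,0,0],[-1,0,0,0,0],[-1,0,0,0,0],[-1,0,0,0,0]]]'; for i in 1 2 3 4 5; do python3 -m inch '[[[-1,0,0,0,0]]]';done) | grep -E "time|tcp|force|width"
```

```text
time: 21.25
tcp_pos: [0.5599, 0.0317, 0.1304]
contact_force: [0.0, -0.8, 4.8]
gripper_width: 0.149
time: 21.58
tcp_pos: [0.5599, 0.0317, 0.1295]
contact_force: [0.3, 2.0, 4.7]
gripper_width: 0.151
time: 21.67
tcp_pos: [0.5599, 0.0317, 0.1294]
contact_force: [0.2, 0.2, 5.3]
gripper_width: 0.153
time: 21.75
tcp_pos: [0.5599, 0.0317, 0.1294]
contact_force: [0.7, 0.4, 5.2]
gripper_width: 0.147
time: 21.83
tcp_pos: [0.5599, 0.0317, 0.1294]
contact_force: [-0.2, 0.6, 5.4]
gripper_width: 0.145
time: 21.92
tcp_pos: [0.5599, 0.0317, 0.1294]
contact_force: [0.4, 0.3, 4.5]
gripper_width: 0.144
time: 22.0
tcp_pos: [0.5599, 0.0317, 0.1294]
contact_force: [0.0, 0.7, 5.6]
gripper_width: 0.146
```

The mean force of about 5.2 N means roughly 6.2 of 8 mm. I'll add 0.7 mm for margin and hand in.

```bash
python3 -m inch '[[[-1,0.7,-0.05,0,0],[-1,0,0,0,0],[-1,0,0,0,0],[-1,0,0,0,0],[-1,0,0,0,0],[-1,0,0,0,0]]]'
python3 - <<'E'
from h import *
f=[]
for _ in range(6): env.read_camera("scene"); f.append(env.sense()["contact_force"][2])
print(np.round(f,1),np.mean(f),env.sense()["tcp_pos"]); env.hand_in()
E
```

```text
time: 22.5
tcp_pos: [0.5598, 0.0317, 0.1287]
tool_rot: [[0.003, 0.111, 0.994], [0.075, 0.991, -0.111], [-0.997, 0.075, -0.005]]
contact_force: [-0.1, -0.1, 4.7]
gripper_width: 0.147
[5.  4.6 3.7 5.3 5.8 5.4] 4.955199490616583 [0.55987058 0.03165946 0.12873027]
the job is handed in; nothing more can be done
```

The job is handed in at about 23 s. The drawer is pushed home, and the gripper still holds the pin with its tip in the red-ringed hole, pressing the red button down.

**Drawer:** I pushed it past the detent with the shut, empty gripper. The resistance fell away and then a firm stop came; in the scene picture the panel corners and the pull match 0 mm open.

**Button:** I took the pin from the largest of the three black blocks and lowered the tip into the centre of the hole. The tool went down about 7 mm after the expected first touch. The force readings are noisy (3.7–5.8 N). Their last average of 5.0 N means only about 6 mm of the 8 mm travel, so the true travel is somewhere between 6 and 7 mm.

**What didn't go to plan:**
- Joint 6 ran into its range limit on the first approach and left the tool tilted by about 4°. I turned the jaws so the pin stayed upright.
- There was one spike of about 16 N in total at the detent, 12 N sideways and 10 N upward. I never fully explained the upward part; I took the spike as the detent.

I never went near the white button. I never reached for the other loose things, but I took no final picture to check where they are.

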